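# Turn a cover over beneath a low shelf and press it against the end frame

### The arm

A 6-joint arm with a two-finger parallel gripper is mounted at the origin on a cart in front of the work surface, level with it; the furniture and walls round the work are solid. World frame = base frame: x ahead of the robot, y to its left, z up, the work surface at z = 0. Lengths are in m, angles in rad, forces in N, time in s.
With the tool pointing down it reaches from about 0.275 to 0.725 m from the base axis. Payload 5.6 kg.
Tool frame: the origin (TCP) lies at the very end of the fingers, on their centre line; the grasp point (between the pads) lies 19 mm behind it; z points along the fingers, y is the line along which they close (so a half turn about z gives the same grasp; the last joint's range is limited). The gripper opens to 85 mm and grips with 20 to 120 N. Pads are 22 mm wide; open, the fingers measure 114 mm over their backs; the gripper's body (76 mm by 85 mm) begins 54 mm behind the grasp point. The pads swing forward as they close: fully open they stand 13 mm farther back than shut.
Start: joints at [0.285, 0.255, 0.108, 0, -1.424, -0.285], TCP at [0.55, 0, 0.231] pointing down, gripper open.
Joint ranges: [-2.95, 2.95], [-1.21, 1.97], [-1.09, 1.5], [-2.87, 1.71], [-2.94, -0.07], [-3.05, 3.05]. Speed limits (rad/s): [2.57, 2.57, 3.14, 3.14, 3.14, 3.14].

### API

Orientations are given as [roll, pitch, yaw] about the fixed x, y, z axes, in that order (R = Rz(yaw) Ry(pitch) Rx(roll)).
In Python, from workcell import read_state, get_image, camera_info, job_done gives the robot as it stands. The module is installed in compiled form; this text tells all that it offers.
- The arm moves only by the tool apply_moves, never from a script. Its arguments are lists of equal length, an entry for each row: "delta_pos": the shift along the tool's x, y, z in mm, a list of three; "roll": the turn about the tool's z in degrees. In form: {"delta_pos": [[tx, ty, tz], ...], "roll": [roll, ...]}. A call has 1 to 10 rows; each row shifts and turns the commanded pose from where the row before left it, along the tool's axes as they then stand; what a row does not reach is not made up. A row lasts 1/8 s, in which the tool goes at most 62.5 mm and 10.7 degrees, less where a joint would pass 70% of its speed; a pose out of reach is approached as far as the arm can. A call is refused whole if a number of a shift passes 62.5 or a number of a turn 10.7, either way. A call with a gripper value outside its range is refused whole. "claw" is the finger opening in mm, from 0 to 85.4, set as the call begins (left out, the last holds). The fingers move at their own pace and stop on an object; "grip_force" is the grip in N (left out, the last holds). Time passes only in rows, so rows that do not move let the fingers close. It gives the time, the measured TCP pose, the force, the opening and the grip force at its end, in the units of the state.
- read_state(): the state, without advancing time (a new reading comes with each control period).
- get_image(name): name is "scene" or "side" or "wrist"; returns (picture, depth): 384x512x3 uint8, blue, green, red; 384x512 float32, m along the optical axis (not along the pixel's ray), 0 where there is no reading.
- camera_info(name): a dict with "fx", "fy", "cx", "cy" (pixels), "rvec" (rotation vector, rad) and "tvec" (3), from world to camera coordinates, as OpenCV has them. Camera axes: x right, y down, z forward; pixel columns grow to the right and rows downward; lengths in m; the calibration is good to about 2 mm. The wrist camera is an equidistant fisheye: a pixel r from the principal point sees the ray r / f radians off the axis. A picture is of the moment at which its call begins: read the wrist's pose just before it. camera_info takes no time and is no camera call; for the wrist camera it gives the pose at the moment of the call.
- job_done(): hands the job in; it is judged then, once.
The state is a dict: "time_s": time; "q": joint angles; "qvel": joint speeds; "tau": joint torques, N m; "tool_pos": TCP position; "tool_rot": TCP orientation; "contact_force": force on the tool from outside, world axes, zero at the start; "moment": the same for the moment, N m; "finger_gap": opening from 0.0 (shut) to 1.0 (fully open); "finger_force": force on a finger pad.
Only numpy, scipy, OpenCV 4.12 (cv2) and the standard library are available. Lean on these libraries where they do the work, as an engineer would, in place of code of your own. Each camera call takes 0.05 s, during which the arm holds its last target. There are 200 camera calls.

### The job

The grey sheet-metal cover lies on its back under the low slatted shelf, where the hand does not fit: with the turning bar, held by its upright handle, lever up one of its side flanges and roll it over sideways so that it lies open side down, then slide it with the bar to an end frame of the shelf and press it flush against that frame, steadily for a moment, with about 10 N. Do not touch the cover with the hand, draw it out from under the shelf or knock the shelf. Then stand the bar on its foot on the bench, wholly out in front of the shelf, and leave the relay board, terminal block and transformer where they are.

Things in the scene. Friction and masses are not known exactly. Their poses are not given: they have to be found in the camera images.
- shelf: Low slatted shelf, fixed: 130 mm deep (x) by 440 mm wide (y), open front and back, 120 mm clear beneath, top at 128 mm. End frames 10 mm thick with a foot rail along x on the bench; their inner faces at y = +-210 mm. A small roll and reel (to 158 mm) are fixed on top near its ends. Origin: on the bench under its middle; x to the back, z up; yaw varies slightly.
- shelf_front (a point): Middle of the shelf's front edge, at the underside of the slats: x = -65 mm, z = 120 mm in the shelf's frame.
- cover: Loose grey sheet-metal pan, 0.2 to 0.4 kg, up to 80 mm either side of the shelf's middle. 90 mm long (x, about shelf x), body 72 mm wide (y), 32 mm high, walls 3 mm; a flange 14 mm wide, 3 mm thick along the top of each long side: 100 mm over both, undersides at 29 mm. Origin: centre of the slotted panel's outside (underside at start); z to the open side, up at start, down at the end.
- flange_left (a point): Middle of the outer edge of the flange at the cover's +y: y = +50 mm, z = 30.5 mm in its frame. Rolled sideways, the cover turns on its body's bottom edge until at 66 degrees the other flange meets the bench, where it stands alone.
- flange_right (a point): The same at the cover's -y. Beyond 66 degrees the cover turns on the flange edge on the bench and past about 112 degrees falls over, unless a bar lying between raised flange and wall still carries it down; it lands some 120 mm aside: roll it to the roomier side. Then its flanges lie on the bench; it slides at 1 to 3 N; flush at an end frame its centre is 160 mm from the shelf's middle.
- bar: Loose turning bar, 0.32 kg, standing on its foot (50 x 46 x 8 mm) before the shelf. Upright square black handle 22 x 22 mm, up to 86 mm height (grip either pair of faces); round steel bar 12 mm in diameter at foot level, its axis 6 mm above the underside, reaching along x to 170 mm from the handle axis. Origin: centre of the foot's underside, on the handle axis; z up.
- bar_tip (a point): Far end of the round bar, on its axis: 170 mm along x from the handle axis, 6 mm above the underside.
- relay_module: Bystander, loose: small board with a blue relay, 45 x 70 x 22 mm, origin under its centre.
- terminal_block: Bystander, loose: pale terminal strip, 20 x 82 x 15 mm, origin under its centre.
- transformer: Bystander, loose: small mains transformer, 50 x 56 x 52 mm, origin under its centre.
There are look-alikes about, which are no part of the job. Of the things that look like the bar, the larger one is meant.

How it is judged:
By the outcome, as a careful person would: the job done as asked, in the order asked, and still so for the second after the job is handed in, with the robot touching nothing.
It also fails if it takes over 72 s, if anything falls off the work surface, if the arm or the gripper's body presses on something with over 40 N, if the wrist force passes 120 N, or if a joint passes its speed limit or range.

## Working session

There is one attempt and no reset: what is moved stays moved. The work goes in short steps, Python scripts to look and compute and a tool call to move; the robot and the scene stay as the last step left them, time stands still between calls to the robot, and variables do not carry over. Pictures are saved under pics/ and viewed, at most 10 in all, crops included, and the job is handed in when it is done.

Besides the shell and the picture viewer there is one more tool, called after "Call:" by a JSON object that holds its "fn" and its "kwargs". apply_moves: Moves the arm, as the interface text tells. Its arguments: {"type":"object","properties":{"delta_pos":{"type":"array"},"roll":{"type":"array"},"claw":{"type":"number"},"grip_force":{"type":"number"}},"required":["delta_pos","roll"]}

```bash
mkdir -p pics; cat > h.py <<'E'
import numpy as np, cv2
from workcell import *
def cam(n):
    c=camera_info(n); R=cv2.Rodrigues(np.array(c['rvec'],float))[0]; t=np.array(c['tvec'],float).ravel(); return c,R,t
def cloud(n,depth,C=None):
    c,R,t=C or cam(n); v,u=np.indices(depth.shape)
    x=(u-c['cx'])/c['fx']; y=(v-c['cy'])/c['fy']
    P=np.stack([x*depth,y*depth,depth],-1)
    return (P-t)@R
def ray(n,uv,z,C=None):
    c,R,t=C or cam(n); out=[]
    for u,v in uv:
        d=R.T@np.array([(u-c['cx'])/c['fx'],(v-c['cy'])/c['fy'],1]); o=-R.T@t
        out.append(o+d*(z-o[2])/d[2])
    return np.array(out)
def proj(n,P):
    c,R,t=cam(n); q=np.atleast_2d(P)@R.T+t
    return np.c_[q[:,0]/q[:,2]*c['fx']+c['cx'],q[:,1]/q[:,2]*c['fy']+c['cy']]
E
python3 - <<'E'
from h import *
s=read_state(); print(s['time_s'],s['tool_pos'],s['tool_rot'],s['contact_force'])
a,d=get_image('scene'); b,e=get_image('side')
np.savez('i0',a=a,d=d,b=b,e=e)
cv2.imwrite('pics/scene0.png',cv2.resize(a,(800,600))); cv2.imwrite('pics/side0.png',cv2.resize(b,(800,600)))
for n in('scene','side'):
    c,R,t=cam(n); print(n,c['fx'],c['cx'],c['cy'],-R.T@t,R[2])
E
```

```text
0.0 [5.49516837e-01 4.65015429e-05 2.30398855e-01] [ 3.13972527e+00 -5.45095865e-05 -1.57091859e+00] [-0.18660528  0.29452461  0.13827682]
scene 367.16666571086483 257.8844877483343 193.38226639553451 [-0.23396437  0.72092724  0.87623072] [ 0.52819151 -0.59185606 -0.60886791]
side 368.4266938372218 256.73183662664417 189.34933007964042 [ 0.09676456 -0.85758382  0.81580721] [ 0.30123459  0.71480296 -0.63112158]
```

View pics/scene0.png

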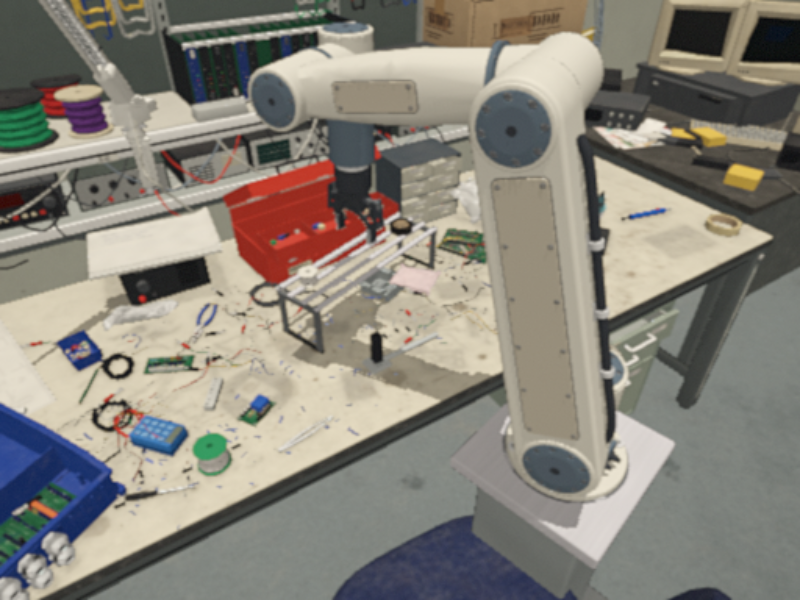

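View pics/side0.png

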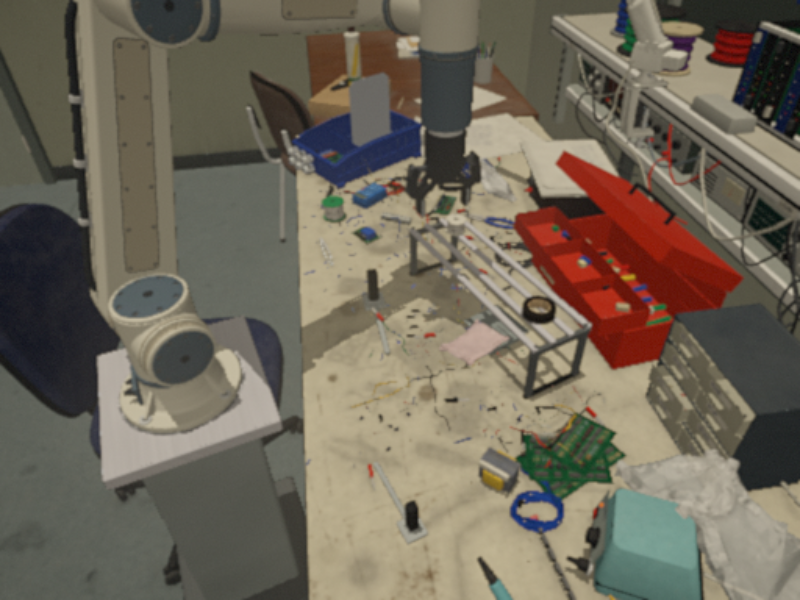

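Scene: shelf at (360,270), cover grey through the slats at about (380,288), bar candidate A at (376,347) scene / (372,285) side. Candidate B is at (411,515) side. Measuring both, in height and length, to decide.

```bash
python3 - <<'E'
from h import *
z=np.load('i0.npz'); a,d,b,e=[z[k] for k in 'adbe']
P=cloud('scene',d); Q=cloud('side',e)
def mask(img,Pc,box): 
    g=img.max(2)<60
    return g&(Pc[...,0]>box[0])&(Pc[...,0]<box[1])&(Pc[...,1]>box[2])&(Pc[...,1]<box[3])&(Pc[...,2]>.005)&(Pc[...,2]<.12)
for n,img,C in(('scene',a,P),('side',b,Q)):
    m=mask(img,C,(.2,.8,-.6,.5)).astype(np.uint8)
    k,l,st,ce=cv2.connectedComponentsWithStats(m)
    for i in range(1,k):
        if st[i,4]>25:
            p=C[l==i]; print(n,st[i],ce[i].round(),np.percentile(p,[2,50,98],axis=0).round(3).tolist())
print('A scene crop z'); 
for nm,pt in (('A side tip',(392*.64,352*.64)),('A scene tip',(438*.64,337*.64)),('B side tip',(372*.64,470*.64)),('B side foot',(411*.64,530*.64)),('Aside foot',(372*.64,299*.64))):
    print(nm,ray('scene' if 'scene' in nm else 'side',[pt],.006).round(3))
# crop images
c1=cv2.resize(a[150:260,150:300],(600,440),interpolation=cv2.INTER_CUBIC)
c2=cv2.resize(b[130:360,180:400],(574,600),interpolation=cv2.INTER_CUBIC)
cv2.imwrite('pics/c1.png',c1);cv2.imwrite('pics/c2.png',c2)
E
```

```text
scene [185 212  18  12  27] [194. 218.] [[0.549, 0.132, 0.005], [0.588, 0.136, 0.007], [0.637, 0.139, 0.011]]
scene [238 213   7  19 106] [241. 222.] [[0.408, 0.069, 0.018], [0.412, 0.08, 0.057], [0.423, 0.089, 0.087]]
scene [ 70 233  15   9  31] [ 78. 239.] [[0.78, 0.442, 0.008], [0.787, 0.466, 0.011], [0.798, 0.488, 0.015]]
side [236 173   6  19  82] [238. 182.] [[0.411, 0.06, 0.021], [0.419, 0.063, 0.058], [0.427, 0.075, 0.086]]
side [365 212  11  30  97] [370. 226.] [[0.669, -0.298, 0.006], [0.681, -0.295, 0.062], [0.689, -0.292, 0.114]]
side [336 225  28  30 164] [344. 241.] [[0.568, -0.305, 0.005], [0.576, -0.303, 0.035], [0.665, -0.292, 0.113]]
side [469 286  17  21 137] [476. 294.] [[0.718, -0.6, 0.05], [0.742, -0.597, 0.099], [0.753, -0.591, 0.119]]
side [260 321   8  19 117] [263. 330.] [[0.268, -0.455, 0.015], [0.274, -0.453, 0.05], [0.282, -0.441, 0.066]]
side [375 338   9  13  85] [379. 343.] [[0.476, -0.599, 0.051], [0.483, -0.589, 0.062], [0.494, -0.579, 0.067]]
A scene crop z
A side tip [[ 0.395 -0.095  0.006]]
A scene tip [[ 0.373 -0.082  0.006]]
B side tip [[ 0.259 -0.331  0.006]]
B side foot [[ 0.274 -0.451  0.006]]
Aside foot [[0.42  0.077 0.006]]
```

View pics/c1.png

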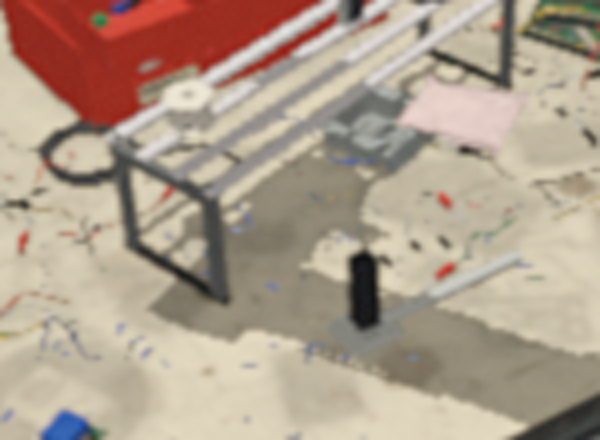

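View pics/c2.png

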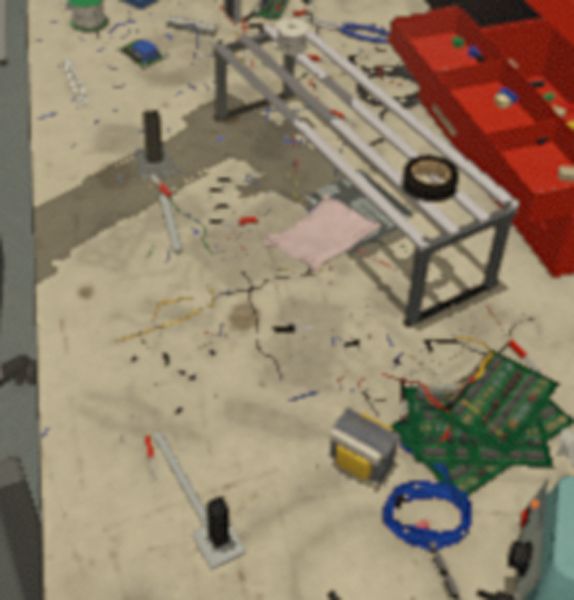

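A (side crop (152,135), scene crop (362,290)) is 86 mm tall and about 170 mm long, so it is the bar. B (side crop (218,525)) is 66 mm tall and about 120 mm long, so it is a look-alike. Now I'll measure the bar, shelf and cover precisely.

```bash
python3 - <<'E'
from h import *
z=np.load('i0.npz'); a,d,b,e=[z[k] for k in 'adbe']
P=cloud('scene',d); Q=cloud('side',e)
def sel(C,x0,x1,y0,y1,z0,z1): return (C[...,0]>x0)&(C[...,0]<x1)&(C[...,1]>y0)&(C[...,1]<y1)&(C[...,2]>z0)&(C[...,2]<z1)
for n,C,img in(('scene',P,a),('side',Q,b)):
    print(n,'bench z',np.median(C[sel(C,.3,.5,-.3,.3,-.02,.02)][:,2]).round(4))
    p=C[sel(C,.47,.75,-.36,.2,.119,.136)]
    print(' slats',len(p),cv2.minAreaRect(p[:,:2].astype(np.float32)),np.median(p[:,2]).round(4), np.percentile(p,[0.5,99.5],axis=0).round(3).tolist())
    m=sel(C,.50,.70,-.27,.11,.006,.045); p=C[m]
    print(' cover?',len(p),np.percentile(p,[1,25,50,75,99],axis=0).round(3).tolist())
    h=np.histogram(p[:,2],bins=np.arange(.006,.046,.003)); print(h[0])
    r=p[p[:,2]>.024]; 
    if len(r)>5: print(' rim',len(r),cv2.minAreaRect(r[:,:2].astype(np.float32)),r[:,2].mean().round(4))
    # bar
    m=sel(C,.33,.45,-.14,.12,.005,.016); p=C[m]; print(' bar',len(p),np.percentile(p,[1,50,99],axis=0).round(3).tolist())
    q=p[p[:,1]<.03]; 
    if len(q)>10: f=np.polyfit(q[:,1],q[:,0],1); print(' bar line x=f(y)',f, 'miny',q[:,1].min(), 'len',len(q))
    m=sel(C,.39,.45,.03,.12,.02,.1); p=C[m]; print(' handle rect',cv2.minAreaRect(p[:,:2].astype(np.float32)),p[:,2].max().round(4)); t=p[p[:,2]>.082]; print(' top',len(t),t.mean(0).round(4))
a,d=get_image('wrist'); c=camera_info('wrist'); print(c); np.savez('w0',a=a,d=d,R=c['rvec'],t=c['tvec'])
cv2.imwrite('pics/w0.png',cv2.resize(a,(800,600)))
E
```

```text
scene bench z -0.0007
 slats 1325 ((0.6524873971939087, -0.08595828711986542), (0.20913423597812653, 0.4628700613975525), 4.260956287384033) 0.126 [[0.535, -0.307, 0.119], [0.749, 0.142, 0.136]]
 cover? 306 [[0.506, -0.181, 0.006], [0.561, -0.163, 0.011], [0.599, -0.127, 0.022], [0.626, -0.097, 0.031], [0.69, 0.066, 0.045]]
[45 39 29 20 14 12 15 41 51 11  2  9 18]
 rim 147 ((0.5964401960372925, -0.12255603075027466), (0.18988534808158875, 0.13410276174545288), 60.29098129272461) 0.0325
 bar 217 [[0.381, -0.124, 0.005], [0.407, 0.026, 0.009], [0.443, 0.102, 0.016]]
 bar line x=f(y) [-0.03904913  0.39902565] miny -0.1346406420828298 len 110
 handle rect ((0.4196758568286896, 0.07630640268325806), (0.022312555462121964, 0.026499636471271515), 75.77330017089844) 0.0872
 top 27 [0.4191 0.0751 0.0847]
side bench z -0.0005
 slats 2144 ((0.6512460708618164, -0.08778907358646393), (0.20605559647083282, 0.4618047773838043), 3.9521851539611816) 0.1266 [[0.537, -0.31, 0.119], [0.748, 0.132, 0.136]]
 cover? 314 [[0.507, -0.197, 0.006], [0.582, -0.16, 0.02], [0.609, -0.106, 0.03], [0.643, -0.097, 0.032], [0.694, 0.067, 0.045]]
[34 16 12  7 12 17 19 62 98 15  3  1 18]
 rim 216 ((0.5973219275474548, -0.12328764796257019), (0.17055600881576538, 0.16027230024337769), 52.89543151855469) 0.0316
 bar 211 [[0.381, -0.117, 0.005], [0.408, 0.006, 0.009], [0.446, 0.098, 0.016]]
 bar line x=f(y) [-0.04073572  0.39712787] miny -0.12363753637588781 len 108
 handle rect ((0.42088767886161804, 0.0726073607802391), (0.025671975687146187, 0.02243976667523384), 75.48104095458984) 0.0877
 top 27 [0.4202 0.0728 0.0844]
{'fx': 297.3186396354542, 'fy': 297.3186396354542, 'cx': 253.63751305554987, 'cy': 190.8745234796217, 'rvec': array([-2.26936342e-04,  3.09855488e+00,  5.10436244e-01]), 'tvec': array([ 0.55016245, -0.04184212,  0.38084141])}
```

View pics/w0.png

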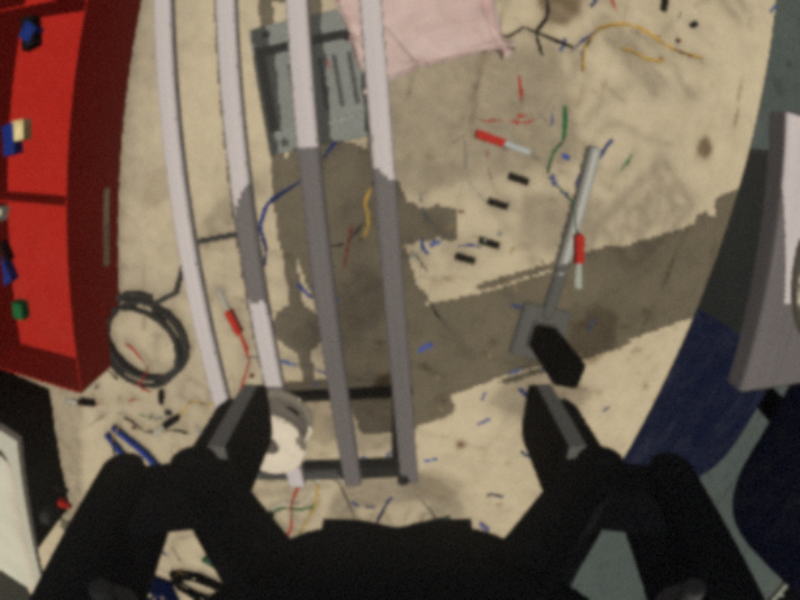

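The wrist view shows the cover at (310,85) under the slats, lying open side up toward −y. Bar A has its foot at (540,330) and its tip at (592,150). I'll take precise poses from all three clouds.

```bash
cat >> h.py <<'E'
def wcloud(depth,rv,tv,c):
    v,u=np.indices(depth.shape); x=u-c['cx']; y=v-c['cy']; r=np.hypot(x,y)+1e-9; th=r/c['fx']; k=np.tan(th)/r
    P=np.stack([x*k*depth,y*k*depth,depth],-1); P[(depth<=0)|(th>1.3)]=np.nan
    return (P-np.ravel(tv))@cv2.Rodrigues(np.array(rv,float))[0]
def sel(C,x0,x1,y0,y1,z0,z1): return (C[...,0]>x0)&(C[...,0]<x1)&(C[...,1]>y0)&(C[...,1]<y1)&(C[...,2]>z0)&(C[...,2]<z1)
E
python3 - <<'E'
from h import *
z=np.load('i0.npz'); w=np.load('w0.npz'); c=camera_info('wrist')
S={'scene':(z['a'],cloud('scene',z['d'])),'side':(z['b'],cloud('side',z['e'])),'wrist':(w['a'],wcloud(w['d'],w['R'],w['t'],c))}
for n,(img,C) in S.items():
    print(n,'bench',np.nanmedian(C[sel(C,.35,.5,-.3,.2,-.02,.02)][:,2]).round(4))
    # slats: cluster by x at given y bins
    p=C[sel(C,.47,.72,-.27,.07,.118,.135)]
    best=None
    for yaw in np.radians(np.arange(-8,8.1,.25)):
        u=p[:,0]*np.cos(yaw)+p[:,1]*np.sin(yaw); h,ed=np.histogram(u,np.arange(.45,.75,.002)); s=(h.astype(float)**2).sum()
        if best is None or s>best[0]: best=(s,yaw,h,ed)
    _,yaw,h,ed=best; print(' yaw',np.degrees(yaw),'u occupied',[(round(x,3),int(k)) for x,k in zip(ed,h) if k>8])
    # uprights/frame: dark pts z .02-.1
    for nm,y0,y1 in(('R',-.34,-.25),('L',.08,.18)):
        q=C[sel(C,.5,.72,y0,y1,.015,.11)]
        if len(q)>20: print(' frame',nm,len(q),np.percentile(q,[2,50,98],axis=0).round(3).tolist(),cv2.minAreaRect(q[:,:2].astype(np.float32)))
    q=C[sel(C,.54,.66,-.2,-.05,.026,.037)]; 
    print(' rim',len(q),np.percentile(q,[1,50,99],axis=0).round(3).tolist(),cv2.minAreaRect(q[:,:2].astype(np.float32)))
    q=C[sel(C,.52,.68,-.2,-.05,.005,.037)]; print('  cov',len(q),np.percentile(q,[1,99],axis=0).round(3).tolist(),cv2.minAreaRect(q[:,:2].astype(np.float32)))
    q=C[sel(C,.34,.46,-.12,.03,.0065,.02)]
    if len(q)>20: l=cv2.fitLine(q[:,:2].astype(np.float32),cv2.DIST_HUBER,0,.01,.01).ravel(); print(' bar',l,np.degrees(np.arctan2(l[1],l[0])),q[:,1].min())
w=S['wrist'][1]
print(w[int(150*.64)-2:int(150*.64)+5,int(592*.64)-2:int(592*.64)+4].round(3).tolist()[3])
E
```

```text
scene bench -0.0006
 yaw 4.25 u occupied [(np.float64(0.54), 25), (np.float64(0.542), 56), (np.float64(0.544), 48), (np.float64(0.546), 27), (np.float64(0.548), 22), (np.float64(0.55), 28), (np.float64(0.552), 15), (np.float64(0.554), 15), (np.float64(0.578), 12), (np.float64(0.58), 36), (np.float64(0.582), 65), (np.float64(0.584), 35), (np.float64(0.586), 24), (np.float64(0.588), 25), (np.float64(0.59), 17), (np.float64(0.592), 13), (np.float64(0.62), 27), (np.float64(0.622), 46), (np.float64(0.624), 35), (np.float64(0.626), 19), (np.float64(0.628), 15), (np.float64(0.63), 16), (np.float64(0.658), 16), (np.float64(0.66), 31), (np.float64(0.662), 30), (np.float64(0.664), 22), (np.float64(0.666), 14), (np.float64(0.668), 16), (np.float64(0.67), 9)]
 frame R 106 [[0.565, -0.303, 0.016], [0.576, -0.293, 0.053], [0.687, -0.283, 0.108]] ((0.627572238445282, -0.3088441491127014), (0.12463153153657913, 0.04881114140152931), 2.456366539001465)
 frame L 222 [[0.534, 0.128, 0.016], [0.588, 0.137, 0.064], [0.664, 0.175, 0.109]] ((0.6062589883804321, 0.13942858576774597), (0.14569681882858276, 0
[... 3172 characters left out ...]
11]] ((0.5836876034736633, 0.12943069636821747), (0.06822941452264786, 0.003614783054217696), 4.888657093048096)
 rim 1588 [[0.572, -0.186, 0.027], [0.625, -0.114, 0.032], [0.657, -0.081, 0.034]] ((0.6153870820999146, -0.1339138299226761), (0.07592605799436569, 0.10096681118011475), 10.344521522521973)
  cov 2042 [[0.572, -0.185, 0.005], [0.657, -0.081, 0.034]] ((0.61454838514328, -0.12931925058364868), (0.07592605799436569, 0.11030780524015427), 10.344521522521973)
 bar [ 0.19550703  0.9807023   0.4015035  -0.03870698] 78.725655 -0.11978277665808305
[[0.394, -0.085, 0.009], [0.392, -0.085, 0.007], [0.392, -0.085, 0.011], [0.391, -0.086, 0.011], [0.39, -0.086, 0.012], [0.388, -0.086, 0.012]]
```

```bash
python3 - <<'E'
from h import *
w=np.load('w0.npz'); c=camera_info('wrist'); C=wcloud(w['d'],w['R'],w['t'],c)
q=C[sel(C,.54,.68,-.22,-.04,.022,.037)]
lo=[];hi=[]
for x in np.arange(.56,.67,.003):
    r=q[abs(q[:,0]-x)<.0015]
    if len(r)>15: lo.append((x,np.sort(r[:,1])[1])); hi.append((x,np.sort(r[:,1])[-2]))
lo=np.array(lo);hi=np.array(hi)
print(np.c_[lo,hi[:,1]].round(4).tolist())
for s in(lo,hi):
    f=cv2.fitLine(s.astype(np.float32),cv2.DIST_HUBER,0,.01,.01).ravel(); print(f,np.degrees(np.arctan(f[1]/f[0])))
print('x ext by y',[(round(y,3),q[abs(q[:,1]-y)<.003][:,0].min().round(3),q[abs(q[:,1]-y)<.003][:,0].max().round(3)) for y in np.arange(-.18,-.08,.012)])
g=C[sel(C,.36,.44,-.12,.03,.005,.02)]; y=np.arange(-.085,.03,.005)
m=np.array([(t,np.median(g[abs(g[:,1]-t)<.0025][:,0]),np.ptp(g[abs(g[:,1]-t)<.0025][:,0])) for t in y if (abs(g[:,1]-t)<.0025).sum()>5]); print(m.round(4).tolist())
k=m[(m[:,2]<.016)]; f=np.polyfit(k[:,0],k[:,1],1); print('bar x=',f,'ang',np.degrees(np.arctan(f[0])),'x at .0745',np.polyval(f,.0745))
t=C[sel(C,.39,.45,.04,.1,.075,.095)]; print('top',len(t),t.mean(0) if len(t) else 0,cv2.minAreaRect(t[:,:2].astype(np.float32)) if len(t) else 0)
# triangulate handle top & check height: pixel of handle top in scene/side
z=np.load('i0.npz')
E
```

```text
[[0.572, -0.1076, -0.0914], [0.575, -0.1066, -0.0904], [0.578, -0.1065, -0.0904], [0.581, -0.1054, -0.0893], [0.584, -0.1056, -0.0893], [0.587, -0.173, -0.0883], [0.59, -0.1782, -0.0884], [0.593, -0.1874, -0.0873], [0.596, -0.1877, -0.0874], [0.599, -0.1862, -0.0863], [0.602, -0.1866, -0.0864], [0.605, -0.1852, -0.0854], [0.608, -0.1851, -0.097], [0.611, -0.1846, -0.1683], [0.626, -0.0968, -0.0828], [0.629, -0.098, -0.0816], [0.632, -0.1814, -0.0807], [0.635, -0.1799, -0.0808], [0.638, -0.1806, -0.0798], [0.641, -0.1794, -0.0799], [0.644, -0.1793, -0.0801], [0.647, -0.1793, -0.092], [0.65, -0.1782, -0.1099], [0.653, -0.1771, -0.1303], [0.656, -0.1763, -0.1452]]
[ 0.5772327  -0.8165797   0.6125     -0.15073249] -54.74386
[ 0.9947952   0.10189451  0.6143     -0.0854324 ] 5.8482747
x ext by y [(np.float64(-0.18), np.float64(0.589), np.float64(0.655)), (np.float64(-0.168), np.float64(0.59), np.float64(0.659)), (np.float64(-0.156), np.float64(0.653), np.float64(0.657)), (np.float64(-0.144), np.float64(0.651), np.float64(0.655)), (np.float64(-0.132), np.float64(0.649), np.float64(0.654)), 
[... 350 characters left out ...]
 0.396, 0.0423], [-0.06, 0.3979, 0.0394], [-0.055, 0.3974, 0.0357], [-0.05, 0.3999, 0.0292], [-0.045, 0.3997, 0.0241], [-0.04, 0.3998, 0.0111], [-0.035, 0.4003, 0.0117], [-0.03, 0.4021, 0.0108], [-0.025, 0.4045, 0.0116], [-0.02, 0.4054, 0.0118], [-0.015, 0.4073, 0.0067], [-0.01, 0.4081, 0.0064], [-0.005, 0.4086, 0.009], [0.0, 0.4089, 0.0113], [0.005, 0.41, 0.0113], [0.01, 0.411, 0.0115], [0.015, 0.4124, 0.0115], [0.02, 0.4133, 0.0121], [0.025, 0.4151, 0.0122]]
bar x= [0.22350803 0.40930299] ang 12.598993306808033 x at .0745 0.4259543343161016
top 381 [0.42518426 0.07175912 0.08449816] ((0.42411932349205017, 0.07352595776319504), (0.022008035331964493, 0.02242559939622879), 76.89791107177734)
```

Bar A: handle at (0.4245, 0.0735), pointing at −102.3°. Shelf: yaw 4.4°, middle at u 0.6075 / v −0.127. Cover: −54 mm in shelf y, yawed about 5° relative to the shelf. I'll roll it toward +y, the roomier side. First I'll take the bar.

Call:
{"fn": "apply_moves", "kwargs": {"delta_pos": [[-18.4,31.2,0],[-18.4,31.2,0],[-18.4,31.2,0],[-18.3,31.4,0],[0,0,0],[0,0,0]], "roll": [0,0,0,0,6.15,6.15], "claw": 85}}

```text
time_s: 0.9
tool_pos: [0.4245, 0.0738, 0.2313]
tool_rot: [3.142, 0.0, -1.788]
contact_force: [-0.2, 0.2, -0.0]
finger_gap: 0.994
finger_force: 0.0
```

```bash
python3 - <<'E'
from h import *
c=camera_info('wrist'); a,d=get_image('wrist'); C=wcloud(d,c['rvec'],c['tvec'],c)
t=C[sel(C,.39,.46,.03,.11,.07,.1)]; print(len(t),t.mean(0) if len(t) else '',cv2.minAreaRect(t[:,:2].astype(np.float32)) if len(t) else '')
g=C[sel(C,.36,.44,-.12,.05,.009,.02)]
y=np.arange(-.1,.045,.01); m=np.array([(t,np.median(g[abs(g[:,1]-t)<.004][:,0])) for t in y if (abs(g[:,1]-t)<.004).sum()>5]); print(m.round(4).tolist())
if len(m)>3: f=np.polyfit(m[:,0],m[:,1],1); print(np.degrees(np.arctan(f[0])),np.polyval(f,.0738))
E
```

```text
480 [0.42238271 0.0719063  0.08489881] ((0.42257747054100037, 0.07319333404302597), (0.0211928840726614, 0.020675409585237503), 78.00509643554688)
[[-0.1, 0.4183], [-0.09, 0.4044], [-0.08, 0.393], [-0.07, 0.3923], [-0.06, 0.3947], [-0.05, 0.3965], [-0.04, 0.3982], [-0.03, 0.4002], [-0.02, 0.4], [-0.01, 0.4002], [-0.0, 0.4102], [0.01, 0.4098], [0.02, 0.4113], [0.03, 0.413], [0.04, 0.4154]]
5.064729546398119 0.41303203190821547
```

Call:
{"fn": "apply_moves", "kwargs": {"delta_pos": [[0,1.5,38],[0,0,38],[0,0,38],[0,0,38],[0,0,38],[0,0,0]], "roll": [0,0,0,0,0,0]}}

```text
time_s: 1.7
tool_pos: [0.4214, 0.0727, 0.0392]
tool_rot: [3.136, -0.004, -1.785]
contact_force: [0.3, -0.3, 0.7]
finger_gap: 0.999
finger_force: 0.0
```

Call:
{"fn": "apply_moves", "kwargs": {"delta_pos": [[0,0,0],[0,0,0],[0,0,0],[0,0,0],[0,0,0],[0,0,0]], "roll": [0,0,0,0,0,0], "claw": 10, "grip_force": 110}}

```text
time_s: 2.45
tool_pos: [0.4239, 0.074, 0.0421]
tool_rot: [-3.141, 0.001, -1.785]
contact_force: [-3.1, 1.4, 6.1]
finger_gap: 0.243
finger_force: 107.2
```

Call:
{"fn": "apply_moves", "kwargs": {"delta_pos": [[0,0,-15],[0,0,-45],[0,0,-45],[30,-2.5,0],[53,-4.4,0],[53,-4.4,0],[53,-4.4,0],[53,-4.4,0],[50,-4.4,0],[0,0,0]], "roll": [0,0,0,0,0,0,0,0,0,0]}}

```text
time_s: 3.7
tool_pos: [0.3838, -0.219, 0.1454]
tool_rot: [3.139, 0.0, -1.791]
contact_force: [0.9, -0.0, -3.5]
finger_gap: 0.243
finger_force: 108.4
```

Call:
{"fn": "apply_moves", "kwargs": {"delta_pos": [[0,0,0],[0,0,0],[0,0,0],[0,0,0],[0,0,0],[0,0,0],[0,0,0],[0,0,0],[0,0,0],[0,0,0]], "roll": [-10.6,-10.7,-10.7,-10.7,-10.7,-10.7,-10.7,-10.7,-10.7,-10.5]}}

```text
time_s: 4.95
tool_pos: [0.3848, -0.2157, 0.1457]
tool_rot: [-3.14, 0.001, 0.084]
contact_force: [0.0, -0.0, -3.6]
finger_gap: 0.243
finger_force: 108.5
```

```bash
python3 - <<'E'
from h import *
s=read_state(); print(s['tool_pos'],s['tool_rot'],s['time_s'])
a,d=get_image('scene'); b,e=get_image('side'); c=camera_info('wrist'); w,f=get_image('wrist')
np.savez('i1',a=a,d=d,b=b,e=e,w=w,f=f,R=c['rvec'],t=c['tvec'])
for n,C in(('scene',cloud('scene',d)),('side',cloud('side',e)),('wrist',wcloud(f,c['rvec'],c['tvec'],c))):
    p=C[sel(C,.425,.58,-.26,-.16,.085,.125)]
    if len(p)<10: print(n,len(p)); continue
    fl=np.polyfit(p[:,0],p[:,1],1); print(n,len(p),'yaw',np.degrees(np.arctan(fl[0])),'y@handle',np.polyval(fl,s['tool_pos'][0]),'xmax',np.sort(p[:,0])[-3:], 'zpoly',np.polyfit(p[:,0]-.45,p[:,2],1),'ztop',np.percentile(p[:,2],[5,50,95]))
print(ray('side',[(497*.64,470*.64)],.03))
cv2.imwrite('pics/w1.png',cv2.resize(w,(800,600)))
E
```

```text
[ 0.3847963  -0.21567413  0.14566283] [-3.14047526e+00  1.27763371e-03  8.35102448e-02] 4.95
scene 115 yaw -0.012676416931881642 y@handle -0.20485392605442293 xmax [0.56501208 0.5712315  0.57464258] zpoly [0.06702873 0.11016196] ztop [0.1058285  0.11237321 0.1238885 ]
side 204 yaw 2.404238604103056 y@handle -0.21542325408034046 xmax [0.5662004  0.56631753 0.57545316] zpoly [0.05053687 0.11122476] ztop [0.10696962 0.11306608 0.1236961 ]
wrist 3359 yaw 4.350686227045992 y@handle -0.21621192041905857 xmax [0.52596608 0.52618772 0.52648158] zpoly [-0.00461052  0.11445264] ztop [0.11141456 0.11464951 0.11626539]
[[ 0.43277015 -0.42829956  0.03      ]]
```

View pics/w1.png

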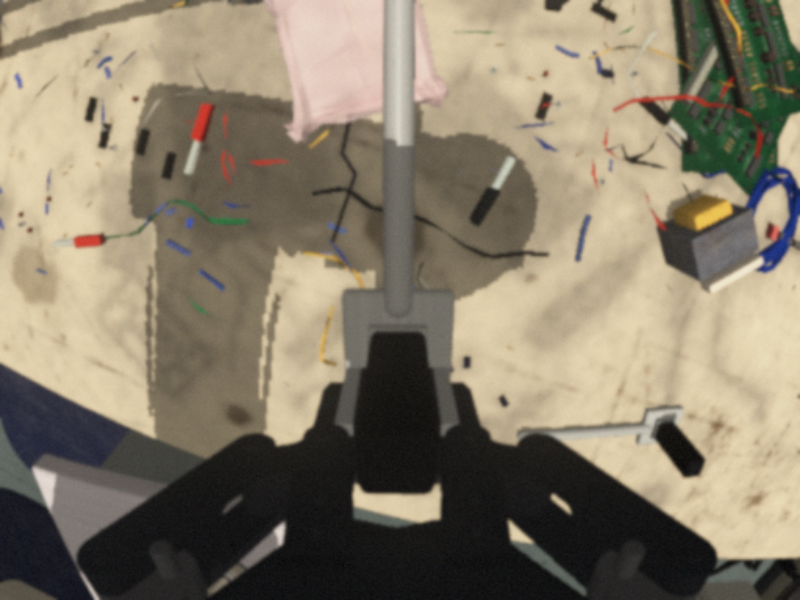

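Call:
{"fn": "apply_moves", "kwargs": {"delta_pos": [[0,2.5,25],[0,0,35],[0,0,35],[20,0,0],[25,0,0],[25,0,0],[25,0,0],[25,0,0],[0,0,0]], "roll": [0.4,0,0,0,0,0,0,0,0]}}

```text
time_s: 6.22
tool_pos: [0.5066, -0.2103, 0.0508]
tool_rot: [3.142, -0.0, 0.067]
contact_force: [-0.7, 0.5, -2.3]
finger_gap: 0.241
finger_force: 108.4
```

Call:
{"fn": "apply_moves", "kwargs": {"delta_pos": [[0,-8,0],[0,-9,0],[0,-3,0],[0,-3,0],[0,-3,0],[0,-3,0],[0,-2.5,0],[0,-2.5,0],[0,0,0]], "roll": [-0.5,0,0,0,0,0,0,0,0]}}

```text
time_s: 7.35
tool_pos: [0.5026, -0.1766, 0.0512]
tool_rot: [-3.141, -0.0, 0.079]
contact_force: [-1.2, -0.1, -2.7]
finger_gap: 0.245
finger_force: 108.4
```

```bash
cat > look.py <<'E'
from h import *
import sys
n=sys.argv[1]
psi=np.radians(4.4); A=np.array([[np.cos(psi),np.sin(psi)],[-np.sin(psi),np.cos(psi)]]); O=np.array([.6075,-.127])
s=read_state(); T=A@s['tool_pos'][:2]-O; print('t',s['time_s'],'tool shelf',(T*1e3).round(1),'z',round(s['tool_pos'][2]*1e3,1),'yaw rel',round(np.degrees(s['tool_rot'][2])-4.4,2),'F',np.round(s['contact_force'],1),'M',np.round(s['moment'],2))
a,d=get_image('scene'); b,e=get_image('side')
np.savez(n,a=a,d=d,b=b,e=e)
def sh(C): D=C.copy(); D[...,:2]=C[...,:2]@A.T-O; return D*1e3
S=sh(cloud('scene',d)); Q=sh(cloud('side',e))
if __name__=='__main__':
    # top-down map in shelf frame merged views
    W=np.zeros((260,960,3),np.uint8)
    for k,(img,C) in enumerate(((a,S),(b,Q))):
        m=sel(C,-75,75,-215,215,3,112)
        print(['scene','side'][k],m.sum(),'pct x,y,z',np.percentile(C[m],[2,50,98],axis=0).round(0).tolist())
    x=cv2.resize(a[150:230,170:290],(600,400),interpolation=cv2.INTER_CUBIC); y=cv2.resize(b[130:260,250:390],(600,557),interpolation=cv2.INTER_CUBIC)[:400]
    y=cv2.resize(b[130:250,250:390],(460,400),interpolation=cv2.INTER_CUBIC)
    cv2.imwrite(f'pics/{n}.png',cv2.resize(np.hstack([x,y]),(800,302)))
E
python3 look.py l1
```

```text
t 7.35 tool shelf [-119.9  -87.6] z 51.2 yaw rel 0.11 F [-1.2 -0.1 -2.7] M [-0.29  0.08 -0.12]
scene 513 pct x,y,z [[-72.0, -211.0, 3.0], [-22.0, -46.0, 27.0], [55.0, 214.0, 75.0]]
side 660 pct x,y,z [[-72.0, -214.0, 3.0], [-16.0, -58.0, 31.0], [48.0, 213.0, 108.0]]
```

View pics/l1.png

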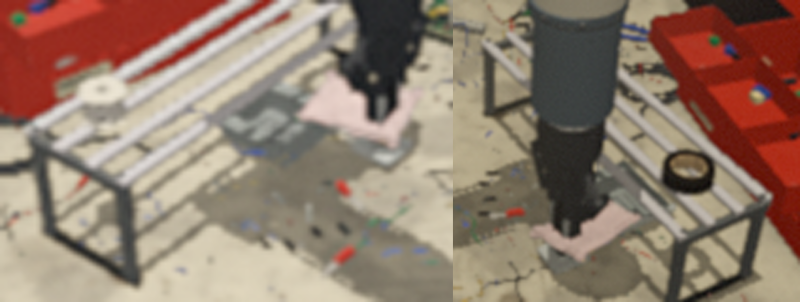

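The picture shows the bar inserted past the rag (which gives no resistance) at (375,110), with the cover at (265,125). Checking whether the cover moved.

```bash
cat > rim.py <<'E'
from h import *
import sys
psi=np.radians(4.4); A=np.array([[np.cos(psi),np.sin(psi)],[-np.sin(psi),np.cos(psi)]]); O=np.array([.6075,-.127])
def sh(C): D=C.copy(); D[...,:2]=C[...,:2]@A.T-O; return D*1e3
def rim(n):
    z=np.load(n+'.npz')
    for nm,C,img in(('scene',sh(cloud('scene',z['d'])),z['a']),('side',sh(cloud('side',z['e'])),z['b'])):
        hs=img.max(2).astype(int)-img.min(2); m=sel(C,-62,60,-130,60,24,38)&(hs<40); p=C[m]
        lo=[];
        for x in range(-60,60,8):
            r=p[abs(p[:,0]-x)<4]
            if len(r)>3: lo.append((x,len(r),round(r[:,1].min()),round(r[:,1].max())))
        print(n,nm,len(p),'x',np.percentile(p[:,0],[1,99]).round() if len(p) else '',lo)
for n in sys.argv[1:]: rim(n)
E
python3 rim.py i0 l1
python3 - <<'E'
from rim import *
c=camera_info('wrist'); a,d=get_image('wrist'); C=sh(wcloud(d,c['rvec'],c['tvec'],c))
m=sel(C,-70,60,-130,60,2,40); p=C[m]; print('wrist',len(p))
for x in range(-66,60,8):
    r=p[abs(p[:,0]-x)<4]
    if len(r)>5: print(x,len(r),r[:,1].min().round(),r[:,1].max().round(),np.median(r[:,2]).round(), r[:,2].max().round())
np.savez('w2',a=a,d=d)
E
```

```text
i0 scene 112 x [-59.  21.] [(-60, 13, -62, -8), (-52, 7, -21, -6), (-44, 5, -22, -2), (-36, 7, -19, -4), (-28, 6, -20, -5), (-20, 11, -99, -3), (-12, 12, -101, -6), (-4, 14, -104, -2), (4, 14, -102, -4), (12, 13, -102, 15), (20, 9, -98, -1)]
i0 side 192 x [-61.  33.] [(-60, 10, -29, -10), (-52, 14, -109, -8), (-44, 14, -107, -9), (-36, 9, -108, -8), (-28, 14, -105, -6), (-20, 16, -105, -8), (-12, 23, -105, -7), (-4, 21, -104, 14), (4, 5, -104, -7), (20, 13, -101, -2), (28, 46, -103, -6), (36, 7, -101, -67)]
l1 scene 117 x [-58.  21.] [(-60, 9, -52, -8), (-52, 14, -61, 3), (-44, 6, -11, 4), (-36, 6, -12, 4), (-28, 8, -93, 2), (-20, 13, -90, 4), (-12, 17, -93, 6), (-4, 9, -95, 4), (4, 13, -93, 17), (12, 14, -96, 5), (20, 8, -93, 5)]
l1 side 130 x [-23.  34.] [(-20, 6, -84, -11), (-12, 22, -95, 4), (-4, 26, -98, 14), (20, 12, -96, -1), (28, 44, -98, 3), (36, 16, -91, -16)]
wrist 11326
-66 12 -15.0 56.0 2.0 15.0
-58 53 -17.0 57.0 14.0 17.0
-50 892 -46.0 59.0 31.0 34.0
-42 1484 -82.0 59.0 4.0 34.0
-34 2120 -127.0 59.0 4.0 34.0
-26 2199 -130.0 59.0 4.0 34.0
-18 2200 -127.0 53.0 5.0 34.0
-10 1850 -130.0 56.0 4.0 35.0
-2 314 -101.0 -13.0 3.0 13.0
22 166 -14.0 4.0 32.0 35.0
30 21 -14.0 3.0 17.0 33.0
38 13 23.0 59.0 2.0 3.0
```

The cover is now square to the shelf, centred at −46 mm. I'll back off 1.4 mm and lever along the arc to 30°.

Call:
{"fn": "apply_moves", "kwargs": {"delta_pos": [[0,1.4,0],[0,0,-8.3],[0,-2.3,-6.8],[0,-2.9,-6.6],[0,-3.4,-6.3],[0,-4.0,-5.9],[0,-4.5,-5.6],[0,-5.0,-5.2],[0,0,0]], "roll": [0,0,0,0,0,0,0,0,0]}}

```text
time_s: 8.62
tool_pos: [0.5012, -0.1561, 0.0966]
tool_rot: [3.141, -0.001, 0.079]
contact_force: [-1.4, -0.5, -4.0]
finger_gap: 0.244
finger_force: 108.4
```

```bash
python3 look.py l2; python3 - <<'E'
from rim import *
z=np.load('l2.npz')
for nm,C in(('scene',sh(cloud('scene',z['d']))),('side',sh(cloud('side',z['e'])))):
    p=C[sel(C,-60,50,-130,80,5,112)]
    for v in range(-110,60,10):
        r=p[abs(p[:,1]-v)<5]
        if len(r)>2: print(nm,v,len(r),np.percentile(r[:,2],[5,50,95]).round().tolist())
E
```

```text
t 8.625 tool shelf [-119.7  -67.1] z 96.6 yaw rel 0.13 F [-1.4 -0.5 -4. ] M [-0.3   0.24 -0.11]
scene 681 pct x,y,z [[-71.0, -211.0, 4.0], [-25.0, -43.0, 29.0], [49.0, 214.0, 71.0]]
side 758 pct x,y,z [[-73.0, -214.0, 3.0], [-43.0, -69.0, 49.0], [47.0, 213.0, 104.0]]
scene -110 8 [52.0, 55.0, 58.0]
scene -100 5 [55.0, 57.0, 59.0]
scene -90 12 [31.0, 56.0, 60.0]
scene -70 30 [30.0, 37.0, 70.0]
scene -60 97 [27.0, 56.0, 70.0]
scene -50 64 [21.0, 30.0, 63.0]
scene -40 61 [14.0, 22.0, 50.0]
scene -30 56 [10.0, 17.0, 48.0]
scene -20 49 [7.0, 11.0, 40.0]
scene -10 16 [6.0, 18.0, 35.0]
scene 0 15 [15.0, 25.0, 29.0]
scene 10 52 [16.0, 24.0, 29.0]
scene 20 22 [18.0, 21.0, 35.0]
scene 30 3 [56.0, 59.0, 60.0]
side -110 29 [49.0, 55.0, 58.0]
side -100 14 [54.0, 57.0, 59.0]
side -90 11 [30.0, 57.0, 59.0]
side -80 14 [53.0, 57.0, 63.0]
side -70 145 [37.0, 58.0, 69.0]
side -60 17 [56.0, 64.0, 68.0]
side -50 7 [49.0, 56.0, 61.0]
side -40 10 [45.0, 49.0, 52.0]
side -30 14 [31.0, 40.0, 46.0]
side -20 21 [17.0, 31.0, 42.0]
side -10 34 [10.0, 17.0, 33.0]
side 0 63 [13.0, 22.0, 29.0]
side 10 9 [21.0, 23.0, 25.0]
side 20 3 [21.0, 47.0, 50.0]
```

Call:
{"fn": "apply_moves", "kwargs": {"delta_pos": [[0,-4.0,-3.6],[0,-4.2,-3.3],[0,-4.5,-3.1],[0,-4.6,-2.7],[0,-4.8,-2.5],[0,-5.0,-2.1],[0,-5.1,-1.8],[0,-5.1,-1.4],[0,-4.3,-1.0],[0,-4.2,-0.6]], "roll": [0,0,0,0,0,0,0,0,0,0]}}

```text
time_s: 9.98
tool_pos: [0.4975, -0.1105, 0.1183]
tool_rot: [3.141, -0.0, 0.078]
contact_force: [1.0, -2.6, -3.0]
finger_gap: 0.239
finger_force: 108.5
```

```bash
python3 look.py l3; python3 - <<'E'
from rim import *
z=np.load('l3.npz')
for nm,C in(('scene',sh(cloud('scene',z['d']))),('side',sh(cloud('side',z['e'])))):
    p=C[sel(C,-60,50,-130,80,5,112)]
    print(nm,[(v,len(r),np.percentile(r[:,2],[5,50,95]).round().tolist()) for v in range(-80,70,10) for r in [p[abs(p[:,1]-v)<5]] if len(r)>2])
E
```

```text
t 9.975 tool shelf [-120.   -21.4] z 118.3 yaw rel 0.1 F [ 1.  -2.6 -3. ] M [-0.68  0.05 -0.17]
scene 681 pct x,y,z [[-64.0, -212.0, 3.0], [-24.0, -13.0, 33.0], [49.0, 214.0, 97.0]]
side 874 pct x,y,z [[-73.0, -214.0, 3.0], [-50.0, -30.0, 54.0], [46.0, 213.0, 100.0]]
scene [(-80, 5, [51.0, 53.0, 54.0]), (-70, 6, [50.0, 52.0, 53.0]), (-50, 3, [45.0, 46.0, 48.0]), (-40, 6, [45.0, 48.0, 55.0]), (-30, 52, [37.0, 49.0, 59.0]), (-20, 126, [15.0, 34.0, 90.0]), (-10, 115, [7.0, 45.0, 88.0]), (0, 45, [6.0, 13.0, 58.0]), (10, 34, [10.0, 14.0, 40.0]), (20, 64, [5.0, 12.0, 18.0]), (30, 4, [7.0, 33.0, 59.0]), (40, 3, [60.0, 61.0, 62.0]), (60, 3, [14.0, 59.0, 61.0])]
side [(-80, 11, [53.0, 54.0, 56.0]), (-70, 10, [51.0, 54.0, 55.0]), (-60, 10, [50.0, 52.0, 53.0]), (-50, 6, [49.0, 50.0, 52.0]), (-40, 62, [49.0, 65.0, 70.0]), (-30, 155, [35.0, 71.0, 87.0]), (-20, 125, [15.0, 71.0, 91.0]), (-10, 22, [6.0, 24.0, 54.0]), (0, 20, [10.0, 24.0, 46.0]), (10, 10, [9.0, 21.0, 36.0]), (60, 3, [6.0, 8.0, 12.0])]
```

Call:
{"fn": "apply_moves", "kwargs": {"delta_pos": [[0,-5.3,-4.4],[0,-3.6,-2.6],[0,-3.6,-2.6],[0,-5.7,-2.2],[0,-5.6,-2.2],[0,-4.5,-0.9],[0,-4.5,-0.9],[0,-4.5,-0.9],[0,-4,0],[0,-4,0]], "roll": [0,0,0,0,0,0,0,0,0,0]}}

```text
time_s: 11.32
tool_pos: [0.4938, -0.0651, 0.1348]
tool_rot: [-3.142, -0.0, 0.079]
contact_force: [0.1, 0.2, -2.8]
finger_gap: 0.244
finger_force: 108.4
```

```bash
python3 look.py l4; python3 - <<'E'
from rim import *
z=np.load('l4.npz')
for nm,C in(('scene',sh(cloud('scene',z['d']))),('side',sh(cloud('side',z['e'])))):
    p=C[sel(C,-60,50,-130,120,5,114)]
    print(nm,[(v,len(r),np.percentile(r[:,2],[5,50,95]).round().tolist()) for v in range(-80,120,10) for r in [p[abs(p[:,1]-v)<5]] if len(r)>4])
E
```

```text
t 11.325 tool shelf [-120.1   24.2] z 134.8 yaw rel 0.1 F [ 0.1  0.2 -2.8] M [-0.21  0.06 -0.07]
scene 618 pct x,y,z [[-71.0, -213.0, 3.0], [-28.0, 13.0, 42.0], [48.0, 213.0, 104.0]]
side 1019 pct x,y,z [[-73.0, -214.0, 4.0], [-45.0, -3.0, 54.0], [55.0, 213.0, 103.0]]
scene [(0, 93, [16.0, 31.0, 86.0]), (10, 63, [13.0, 21.0, 66.0]), (20, 94, [9.0, 19.0, 102.0]), (30, 112, [9.0, 86.0, 103.0]), (70, 6, [8.0, 12.0, 58.0])]
side [(-80, 12, [54.0, 55.0, 57.0]), (-70, 10, [51.0, 53.0, 56.0]), (-60, 8, [51.0, 52.0, 53.0]), (-50, 7, [46.0, 50.0, 51.0]), (-40, 6, [48.0, 49.0, 49.0]), (-10, 78, [18.0, 30.0, 51.0]), (0, 262, [23.0, 58.0, 86.0]), (10, 62, [26.0, 85.0, 89.0]), (20, 117, [25.0, 87.0, 103.0]), (30, 31, [27.0, 83.0, 102.0])]
```

Call:
{"fn": "apply_moves", "kwargs": {"delta_pos": [[0,-4,0],[0,-4,0],[0,-4,0],[0,-4,0],[0,-4,0],[0,-4,0],[0,-4,0],[0,0,0]], "roll": [0,0,0,0,0,0,0,0]}}

```text
time_s: 12.42
tool_pos: [0.4916, -0.0372, 0.1348]
tool_rot: [-3.141, -0.0, 0.079]
contact_force: [-0.6, -0.4, -3.0]
finger_gap: 0.242
finger_force: 108.5
```

```bash
python3 look.py l5; cat > prof.py <<'E'
from rim import *
def prof(n):
    z=np.load(n+'.npz')
    for nm,C in(('scene',sh(cloud('scene',z['d']))),('side',sh(cloud('side',z['e'])))):
        p=C[sel(C,-60,50,-130,200,4,114)]
        print(nm,[(v,len(r),np.percentile(r[:,2],[5,50,95]).round().tolist()) for v in range(-40,200,10) for r in [p[abs(p[:,1]-v)<5]] if len(r)>4])
prof(sys.argv[2])
E
sed -i 's/^for n in sys.*/if __name__=="__main__":\n    for n in sys.argv[1:]: rim(n)/' rim.py; python3 prof.py x l5
```

```text
t 12.425 tool shelf [-120.2   52.2] z 134.8 yaw rel 0.13 F [-0.6 -0.4 -3. ] M [-0.02  0.08  0.05]
scene 599 pct x,y,z [[-72.0, -213.0, 3.0], [-46.0, 26.0, 51.0], [49.0, 214.0, 105.0]]
side 1036 pct x,y,z [[-73.0, -214.0, 4.0], [-40.0, 16.0, 54.0], [54.0, 212.0, 103.0]]
scene [(10, 21, [19.0, 22.0, 26.0]), (20, 45, [15.0, 19.0, 37.0]), (30, 80, [6.0, 18.0, 91.0]), (40, 28, [32.0, 54.0, 82.0]), (50, 49, [50.0, 81.0, 103.0]), (60, 60, [71.0, 90.0, 102.0]), (70, 7, [13.0, 63.0, 91.0])]
side [(0, 45, [25.0, 30.0, 37.0]), (10, 145, [26.0, 43.0, 55.0]), (20, 129, [6.0, 62.0, 76.0]), (30, 112, [25.0, 78.0, 90.0]), (40, 53, [44.0, 85.0, 101.0]), (50, 72, [58.0, 98.0, 105.0]), (60, 24, [77.0, 79.0, 82.0])]
```

Call:
{"fn": "apply_moves", "kwargs": {"delta_pos": [[0,-3,-2],[0,-3,-1],[0,-3,0],[0,-3,0],[0,-3,0],[0,0,0],[0,0,0],[0,0,0]], "roll": [0,0,0,0,0,0,0,0]}}

```text
time_s: 13.52
tool_pos: [0.4904, -0.0226, 0.1378]
tool_rot: [3.142, 0.0, 0.078]
contact_force: [0.3, -0.3, -3.5]
finger_gap: 0.239
finger_force: 108.5
```

```bash
python3 look.py l6; python3 prof.py x l6
```

```text
t 13.525 tool shelf [-120.3   66.8] z 137.8 yaw rel 0.09 F [ 0.3 -0.3 -3.5] M [ 0.02  0.07 -0.02]
scene 773 pct x,y,z [[-72.0, -213.0, 4.0], [-40.0, 69.0, 31.0], [45.0, 214.0, 106.0]]
side 975 pct x,y,z [[-72.0, -214.0, 3.0], [-33.0, 46.0, 32.0], [56.0, 212.0, 106.0]]
scene [(40, 20, [17.0, 29.0, 64.0]), (50, 45, [7.0, 30.0, 34.0]), (60, 44, [14.0, 30.0, 105.0]), (70, 78, [16.0, 33.0, 107.0]), (80, 46, [10.0, 31.0, 34.0]), (90, 43, [12.0, 30.0, 32.0]), (100, 43, [12.0, 31.0, 34.0]), (110, 117, [5.0, 21.0, 32.0]), (120, 12, [4.0, 9.0, 33.0])]
side [(-40, 5, [46.0, 49.0, 50.0]), (20, 6, [4.0, 25.0, 50.0]), (30, 7, [4.0, 5.0, 58.0]), (40, 134, [6.0, 20.0, 32.0]), (50, 47, [17.0, 31.0, 33.0]), (60, 93, [17.0, 33.0, 106.0]), (70, 59, [15.0, 31.0, 107.0]), (80, 54, [11.0, 30.0, 34.0]), (90, 44, [14.0, 31.0, 34.0]), (100, 47, [12.0, 30.0, 34.0]), (110, 30, [14.0, 30.0, 33.0])]
```

Cover landed open side down, panel at z≈31, centred at about +76 mm. Next I'll bring the bar behind it and down beside the wall, above the flange.

Call:
{"fn": "apply_moves", "kwargs": {"delta_pos": [[0,27,0],[0,28,0],[0,0,0],[0,0,28],[0,0,28],[0,0,29],[0,0,0],[0,-8,0],[0,-8,0],[0,0,0]], "roll": [0,0,0,0,0,0,0,0,0,0]}}

```text
time_s: 14.88
tool_pos: [0.4941, -0.0606, 0.0537]
tool_rot: [-3.141, -0.002, 0.08]
contact_force: [0.2, -0.3, -3.1]
finger_gap: 0.246
finger_force: 108.9
```

```bash
python3 look.py l7; python3 - <<'E'
from rim import *
z=np.load('l7.npz')
for nm,C in(('scene',sh(cloud('scene',z['d']))),('side',sh(cloud('side',z['e'])))):
    p=C[sel(C,-75,60,10,200,24,40)]
    print(nm,[(x,len(r),r[:,1].min().round(),r[:,1].max().round()) for x in range(-72,60,8) for r in [p[abs(p[:,0]-x)<4]] if len(r)>4])
E
```

```text
t 14.875 tool shelf [-119.5   28.7] z 53.7 yaw rel 0.17 F [ 0.2 -0.3 -3.1] M [-0.01  0.01 -0.05]
scene 662 pct x,y,z [[-68.0, -212.0, 3.0], [-32.0, 76.0, 29.0], [49.0, 214.0, 101.0]]
side 823 pct x,y,z [[-73.0, -214.0, 3.0], [-31.0, 27.0, 31.0], [56.0, 211.0, 75.0]]
scene [(-56, 31, np.float64(31.0), np.float64(115.0)), (-48, 31, np.float64(30.0), np.float64(115.0)), (-40, 26, np.float64(47.0), np.float64(115.0)), (-32, 27, np.float64(34.0), np.float64(113.0)), (-24, 29, np.float64(43.0), np.float64(113.0)), (-16, 25, np.float64(40.0), np.float64(114.0)), (-8, 25, np.float64(29.0), np.float64(114.0)), (0, 26, np.float64(40.0), np.float64(112.0)), (8, 29, np.float64(19.0), np.float64(113.0)), (16, 21, np.float64(46.0), np.float64(116.0)), (24, 7, np.float64(38.0), np.float64(111.0))]
side [(-56, 14, np.float64(39.0), np.float64(63.0)), (-48, 14, np.float64(24.0), np.float64(68.0)), (-40, 20, np.float64(39.0), np.float64(72.0)), (-32, 32, np.float64(27.0), np.float64(106.0)), (-24, 29, np.float64(23.0), np.float64(109.0)), (-16, 34, np.float64(38.0), np.float64(114.0)), (-8, 32, np.float64(38.0), np.float64(109.0)), (0, 19, np.float64(13.0), np.float64(112.0)), (16, 6, np.float64(37.0), np.float64(98.0)), (24, 30, np.float64(37.0), np.float64(112.0)), (32, 27, np.float64(39.0), np.float64(105.0))]
```

View pics/l7.png

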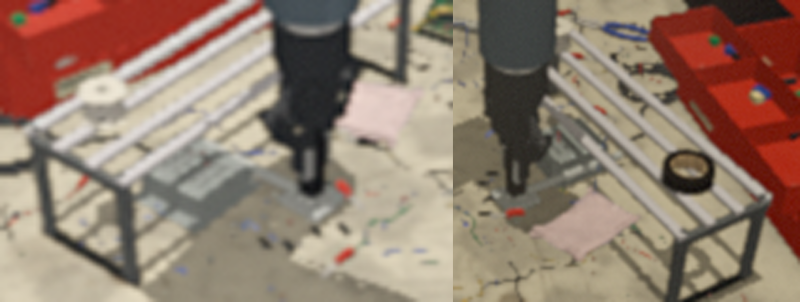

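The cover lies open side down at (200,175) in the crop, with the bar behind it at (300,185). Sliding toward the +y frame.

Call:
{"fn": "apply_moves", "kwargs": {"delta_pos": [[0,-4,0],[0,-6,0],[0,-7,0],[0,-7,0],[0,-7,0],[0,-7,0],[0,-7,0],[0,-7,0],[0,-7,0],[0,0,0]], "roll": [0,0,0,0,0,0,0,0,0,0]}}

```text
time_s: 16.23
tool_pos: [0.4888, -0.0018, 0.0527]
tool_rot: [-3.141, -0.0, 0.079]
contact_force: [-0.6, -0.4, -3.3]
finger_gap: 0.241
finger_force: 108.8
```

```bash
cat > tst.py <<'E'
from rim import *
s=read_state(); T=A@s['tool_pos'][:2]-O; print('t',s['time_s'],(T*1e3).round(1),'z',s['tool_pos'][2].round(4),'yaw',round(np.degrees(s['tool_rot'][2])-4.4,2),'Fshelf',(A@s['contact_force'][:2]).round(2),np.round(s['contact_force'][2],2),'M',np.round(s['moment'],2))
E
python3 tst.py
```

```text
t 16.225 [-120.3   87.7] z 0.0527 yaw 0.15 Fshelf [-0.62 -0.4 ] -3.26 M [-0.01  0.08 -0.03]
```

Call:
{"fn": "apply_moves", "kwargs": {"delta_pos": [[0,-5,0],[0,-5,0],[0,-5,0],[0,-5,0],[0,-2,0],[0,-2,0],[0,0,0]], "roll": [0,0,0,0,0,0,0]}}

```text
time_s: 17.1
tool_pos: [0.4869, 0.0215, 0.0527]
tool_rot: [-3.141, 0.0, 0.079]
contact_force: [-0.4, -0.6, -2.4]
finger_gap: 0.241
finger_force: 108.7
```

```bash
python3 look.py l8; python3 - <<'E'
from rim import *
z=np.load('l8.npz')
for nm,C in(('scene',sh(cloud('scene',z['d']))),('side',sh(cloud('side',z['e'])))):
    p=C[sel(C,-75,60,60,207,24,40)]
    print(nm,[(x,len(r),r[:,1].min().round(),r[:,1].max().round()) for x in range(-72,60,8) for r in [p[abs(p[:,0]-x)<4]] if len(r)>4])
E
```

```text
t 17.1 tool shelf [-120.4  111.1] z 52.7 yaw rel 0.11 F [-0.4 -0.6 -2.4] M [-0.25  0.13 -0.11]
scene 740 pct x,y,z [[-73.0, -213.0, 3.0], [-43.0, 136.0, 30.0], [50.0, 214.0, 102.0]]
side 810 pct x,y,z [[-73.0, -214.0, 3.0], [-33.0, 107.0, 31.0], [56.0, 211.0, 91.0]]
scene [(-56, 35, np.float64(121.0), np.float64(192.0)), (-48, 29, np.float64(118.0), np.float64(190.0)), (-40, 31, np.float64(118.0), np.float64(192.0)), (-32, 27, np.float64(119.0), np.float64(183.0)), (-24, 23, np.float64(119.0), np.float64(176.0)), (-16, 19, np.float64(116.0), np.float64(167.0)), (-8, 20, np.float64(117.0), np.float64(190.0)), (0, 21, np.float64(118.0), np.float64(191.0)), (8, 17, np.float64(119.0), np.float64(190.0)), (16, 19, np.float64(117.0), np.float64(189.0)), (24, 16, np.float64(159.0), np.float64(193.0)), (32, 9, np.float64(159.0), np.float64(184.0))]
side [(-56, 15, np.float64(113.0), np.float64(155.0)), (-48, 26, np.float64(114.0), np.float64(160.0)), (-40, 21, np.float64(116.0), np.float64(169.0)), (-32, 27, np.float64(114.0), np.float64(172.0)), (-24, 34, np.float64(70.0), np.float64(188.0)), (-16, 30, np.float64(109.0), np.float64(186.0)), (-8, 32, np.float64(115.0), np.float64(186.0)), (0, 17, np.float64(113.0), np.float64(185.0)), (24, 30, np.float64(114.0), np.float64(189.0)), (32, 25, np.float64(103.0), np.float64(186.0))]
```

Call:
{"fn": "apply_moves", "kwargs": {"delta_pos": [[0,-2,0],[0,-2,0],[0,-1,0],[0,-1,0],[0,0,0]], "roll": [0,0,0,0,0]}}

```text
time_s: 17.82
tool_pos: [0.4865, 0.0274, 0.0528]
tool_rot: [-3.141, -0.0, 0.079]
contact_force: [-0.2, -1.4, -2.9]
finger_gap: 0.242
finger_force: 108.7
```

```bash
python3 tst.py
```

```text
t 17.825 [-120.3  117. ] z 0.0528 yaw 0.1 Fshelf [-0.32 -1.37] -2.93 M [-0.58  0.14 -0.17]
```

Call:
{"fn": "apply_moves", "kwargs": {"delta_pos": [[0,-1,0],[0,0,0]], "roll": [0,0]}}

```text
time_s: 18.08
tool_pos: [0.4864, 0.0284, 0.0528]
tool_rot: [-3.142, -0.0, 0.079]
contact_force: [0.3, -0.9, -3.1]
finger_gap: 0.241
finger_force: 108.7
```

```bash
python3 tst.py
```

```text
t 18.075 [-120.3  118. ] z 0.0528 yaw 0.11 Fshelf [ 0.25 -0.94] -3.11 M [-0.63  0.09 -0.2 ]
```

Call:
{"fn": "apply_moves", "kwargs": {"delta_pos": [[0,-1,0],[0,0,0]], "roll": [0,0]}}

```text
time_s: 18.32
tool_pos: [0.4863, 0.0293, 0.0528]
tool_rot: [-3.142, -0.0, 0.079]
contact_force: [0.2, -1.8, -3.7]
finger_gap: 0.247
finger_force: 108.7
```

```bash
python3 tst.py
```

```text
t 18.325 [-120.4  118.9] z 0.0528 yaw 0.1 Fshelf [ 0.02 -1.77] -3.71 M [-0.63  0.06 -0.2 ]
```

Call:
{"fn": "apply_moves", "kwargs": {"delta_pos": [[0,-1,0],[0,0,0]], "roll": [0,0]}}

```text
time_s: 18.58
tool_pos: [0.4863, 0.0298, 0.0528]
tool_rot: [3.141, 0.0, 0.079]
contact_force: [-0.0, -4.9, -4.4]
finger_gap: 0.243
finger_force: 108.6
```

Call:
{"fn": "apply_moves", "kwargs": {"delta_pos": [[0,-1,0],[0,0,0]], "roll": [0,0]}}

```text
time_s: 18.82
tool_pos: [0.4861, 0.0302, 0.0528]
tool_rot: [3.14, 0.001, 0.078]
contact_force: [1.2, -7.0, -2.8]
finger_gap: 0.245
finger_force: 108.6
```

Call:
{"fn": "apply_moves", "kwargs": {"delta_pos": [[0,-1.2,0],[0,0,0],[0,0,0]], "roll": [0,0,0]}}

```text
time_s: 19.2
tool_pos: [0.4859, 0.0306, 0.0528]
tool_rot: [3.139, 0.001, 0.078]
contact_force: [1.4, -11.0, -2.8]
finger_gap: 0.244
finger_force: 108.9
```

```bash
python3 look.py l9; python3 tst.py; python3 - <<'E'
from rim import *
z=np.load('l9.npz')
for nm,C in(('scene',sh(cloud('scene',z['d']))),('side',sh(cloud('side',z['e'])))):
    p=C[sel(C,-75,60,60,207,24,40)]
    print(nm,[(x,len(r),r[:,1].min().round(),r[:,1].max().round()) for x in range(-72,60,8) for r in [p[abs(p[:,0]-x)<4]] if len(r)>4])
E
```

```text
t 19.2 tool shelf [-120.7  120.2] z 52.8 yaw rel 0.06 F [  1.4 -11.   -2.8] M [-4.09 -0.54 -0.84]
scene 727 pct x,y,z [[-72.0, -214.0, 4.0], [-44.0, 142.0, 30.0], [49.0, 214.0, 100.0]]
side 815 pct x,y,z [[-74.0, -214.0, 3.0], [-33.0, 115.0, 31.0], [56.0, 212.0, 92.0]]
t 19.3 [-120.7  120.2] z 0.0528 yaw 0.05 Fshelf [  0.81 -10.5 ] -3.07 M [-4.1  -0.62 -0.83]
scene [(-56, 34, np.float64(123.0), np.float64(199.0)), (-48, 29, np.float64(128.0), np.float64(196.0)), (-40, 27, np.float64(127.0), np.float64(192.0)), (-32, 18, np.float64(131.0), np.float64(184.0)), (-24, 22, np.float64(127.0), np.float64(176.0)), (-16, 25, np.float64(130.0), np.float64(198.0)), (-8, 19, np.float64(123.0), np.float64(199.0)), (0, 21, np.float64(125.0), np.float64(198.0)), (8, 15, np.float64(125.0), np.float64(196.0)), (16, 23, np.float64(127.0), np.float64(198.0)), (24, 11, np.float64(157.0), np.float64(198.0)), (32, 16, np.float64(162.0), np.float64(198.0))]
side [(-56, 20, np.float64(120.0), np.float64(164.0)), (-48, 24, np.float64(121.0), np.float64(174.0)), (-40, 24, np.float64(117.0), np.float64(179.0)), (-32, 25, np.float64(122.0), np.float64(186.0)), (-24, 33, np.float64(68.0), np.float64(194.0)), (-16, 34, np.float64(116.0), np.float64(195.0)), (-8, 27, np.float64(122.0), np.float64(193.0)), (0, 20, np.float64(122.0), np.float64(196.0)), (24, 29, np.float64(112.0), np.float64(195.0)), (32, 23, np.float64(122.0), np.float64(187.0))]
```

Call:
{"fn": "apply_moves", "kwargs": {"delta_pos": [[0,0.5,0],[0,0,0],[0,0,0]], "roll": [-0.6,0,0]}}

```text
time_s: 19.68
tool_pos: [0.4862, 0.03, 0.053]
tool_rot: [3.139, 0.001, 0.088]
contact_force: [3.4, -10.4, -3.6]
finger_gap: 0.245
finger_force: 109.2
```

```bash
python3 tst.py
```

```text
t 19.675 [-120.4  119.6] z 0.053 yaw 0.62 Fshelf [  2.56 -10.65] -3.65 M [-4.39 -0.85 -1.12]
```

Call:
{"fn": "apply_moves", "kwargs": {"delta_pos": [[0,0,0],[0,0,0],[0,0,0],[0,0,0],[0,0,0],[0,0,0],[0,0,0],[0,0,0],[0,0,0],[0,0,0]], "roll": [0,0,0,0,0,0,0,0,0,0]}}

```text
time_s: 20.92
tool_pos: [0.4862, 0.03, 0.053]
tool_rot: [3.139, 0.001, 0.088]
contact_force: [2.8, -10.5, -3.5]
finger_gap: 0.245
finger_force: 109.2
```

```bash
python3 tst.py
```

```text
t 20.925 [-120.4  119.6] z 0.053 yaw 0.62 Fshelf [  1.95 -10.66] -3.5 M [-4.37 -0.86 -1.12]
```

Held about 10.5 N for over a second, with the resultant near the cover's centre. Now I'll back off and pull out.

Call:
{"fn": "apply_moves", "kwargs": {"delta_pos": [[0,2,0],[0,5,0],[0,12,0],[0,16,0],[-20,0,0],[-24,0,0],[-24,0,0],[-24,0,0],[-24,0,0],[-22,0,0]], "roll": [0,0,0,0,0,0,0,0,0,0]}}

```text
time_s: 22.18
tool_pos: [0.3511, -0.0158, 0.0529]
tool_rot: [-3.141, -0.0, 0.089]
contact_force: [0.6, -0.3, -2.9]
finger_gap: 0.241
finger_force: 109.0
```

Call:
{"fn": "apply_moves", "kwargs": {"delta_pos": [[0,0,0],[0,0,5],[0,0,3],[0,0,0]], "roll": [0,0,0,0]}}

```text
time_s: 22.68
tool_pos: [0.3519, -0.0153, 0.0444]
tool_rot: [3.141, 0.001, 0.089]
contact_force: [0.6, 0.1, -3.1]
finger_gap: 0.243
finger_force: 109.0
```

```bash
python3 tst.py; python3 look.py l10;  python3 - <<'E'
from rim import *
z=np.load('l10.npz')
for nm,C in(('scene',sh(cloud('scene',z['d']))),('side',sh(cloud('side',z['e'])))):
    p=C[sel(C,-75,60,60,207,24,40)]
    print(nm,[(x,len(r),r[:,1].min().round(),r[:,1].max().round()) for x in range(-72,60,8) for r in [p[abs(p[:,0]-x)<4]] if len(r)>4])
cv2.imwrite('pics/full10.png',cv2.resize(np.hstack([z['a'][120:280,130:350],z['b'][110:270,170:390]]),(800,291),interpolation=cv2.INTER_CUBIC))
E
```

```text
t 22.675 [-257.8   84.8] z 0.0444 yaw 0.69 Fshelf [0.61 0.01] -3.15 M [-0.06  0.09 -0.03]
t 22.675 tool shelf [-257.8   84.8] z 44.4 yaw rel 0.69 F [ 0.6  0.1 -3.1] M [-0.06  0.09 -0.03]
scene 545 pct x,y,z [[-70.0, -69.0, 3.0], [-26.0, 166.0, 29.0], [48.0, 214.0, 69.0]]
side 943 pct x,y,z [[-72.0, -214.0, 3.0], [-41.0, 126.0, 32.0], [56.0, 212.0, 107.0]]
scene [(-56, 38, np.float64(125.0), np.float64(196.0)), (-48, 28, np.float64(126.0), np.float64(197.0)), (-40, 23, np.float64(129.0), np.float64(191.0)), (-32, 27, np.float64(126.0), np.float64(183.0)), (-24, 20, np.float64(127.0), np.float64(176.0)), (-16, 22, np.float64(126.0), np.float64(198.0)), (-8, 20, np.float64(125.0), np.float64(197.0)), (0, 21, np.float64(127.0), np.float64(198.0)), (8, 18, np.float64(125.0), np.float64(197.0)), (16, 15, np.float64(126.0), np.float64(197.0)), (24, 19, np.float64(130.0), np.float64(198.0)), (32, 18, np.float64(160.0), np.float64(198.0))]
side [(-56, 31, np.float64(123.0), np.float64(195.0)), (-48, 33, np.float64(124.0), np.float64(207.0)), (-40, 32, np.float64(120.0), np.float64(194.0)), (-32, 29, np.float64(123.0), np.float64(192.0)), (-24, 32, np.float64(74.0), np.float64(195.0)), (-16, 33, np.float64(71.0), np.float64(195.0)), (-8, 27, np.float64(120.0), np.float64(195.0)), (0, 17, np.float64(123.0), np.float64(191.0)), (24, 27, np.float64(120.0), np.float64(192.0)), (32, 27, np.float64(121.0), np.float64(194.0))]
```

View pics/full10.png

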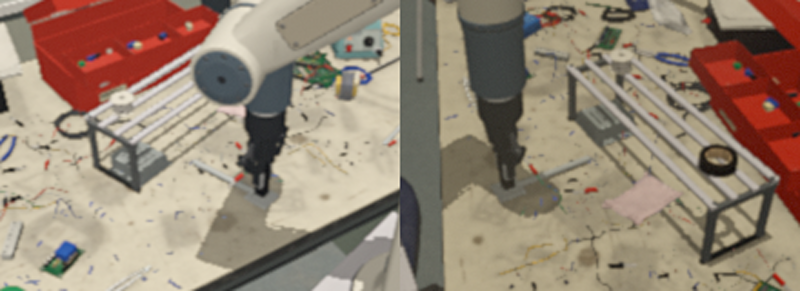

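The cover is flush at the +y frame (scene (140,160)) and the bar is clear in front (tip (195,162) in the scene, foot (262,198)). Setting the bar down.

Call:
{"fn": "apply_moves", "kwargs": {"delta_pos": [[0,0,1],[0,0,1],[0,0,0.5],[0,0,0]], "roll": [0,0,0,0]}}

```text
time_s: 23.28
tool_pos: [0.3518, -0.0152, 0.0423]
tool_rot: [3.142, -0.0, 0.089]
contact_force: [-0.1, 0.5, -2.4]
finger_gap: 0.244
finger_force: 109.0
```

Call:
{"fn": "apply_moves", "kwargs": {"delta_pos": [[0,0,0.7],[0,0,0.7],[0,0,0]], "roll": [0,0,0]}}

```text
time_s: 23.65
tool_pos: [0.3519, -0.0153, 0.042]
tool_rot: [3.141, -0.0, 0.089]
contact_force: [-7.4, 0.8, 14.8]
finger_gap: 0.243
finger_force: 111.6
```

Call:
{"fn": "apply_moves", "kwargs": {"delta_pos": [[0,0,-0.8],[0,0,0]], "roll": [0,0]}}

```text
time_s: 23.9
tool_pos: [0.3519, -0.0152, 0.0421]
tool_rot: [3.142, -0.0, 0.089]
contact_force: [-4.7, -0.3, 7.6]
finger_gap: 0.246
finger_force: 110.3
```

Call:
{"fn": "apply_moves", "kwargs": {"delta_pos": [[0,0,0],[0,0,0],[0,0,0],[0,0,0],[0,0,0],[0,0,0],[0,0,0],[0,0,0]], "roll": [0,0,0,0,0,0,0,0], "claw": 85}}

```text
time_s: 24.9
tool_pos: [0.3518, -0.0152, 0.0417]
tool_rot: [3.142, 0.0, 0.089]
contact_force: [-0.0, 0.2, 0.2]
finger_gap: 0.999
finger_force: 0.0
```

Call:
{"fn": "apply_moves", "kwargs": {"delta_pos": [[0,0,-15],[0,0,-35],[0,0,-40],[0,0,-40],[0,0,-40],[0,0,0],[0,0,0]], "roll": [0,0,0,0,0,0,0]}}

```text
time_s: 25.78
tool_pos: [0.3514, -0.0151, 0.211]
tool_rot: [-3.141, 0.001, 0.089]
contact_force: [0.3, -0.1, -0.6]
finger_gap: 0.996
finger_force: 0.0
```

```bash
python3 look.py l11;  python3 - <<'E'
from rim import *
z=np.load('l11.npz')
for nm,C in(('scene',sh(cloud('scene',z['d']))),('side',sh(cloud('side',z['e'])))):
    p=C[sel(C,-75,60,60,207,24,40)]
    print(nm,[(x,len(r),r[:,1].min().round(),r[:,1].max().round()) for x in range(-72,60,8) for r in [p[abs(p[:,0]-x)<4]] if len(r)>4])
    p=C[sel(C,-300,-66,40,130,5,110)]; print(np.percentile(p,[1,99],axis=0).round(), 'bar z',[(x,np.median(r[:,2]).round(1)) for x in range(-220,-80,20) for r in [p[abs(p[:,0]-x)<10]] if len(r)])
cv2.imwrite('pics/full11.png',cv2.resize(np.hstack([z['a'][120:280,130:350],z['b'][110:270,170:390]]),(800,291),interpolation=cv2.INTER_CUBIC))
E
```

```text
t 25.775 tool shelf [-258.3   84.9] z 211.0 yaw rel 0.69 F [ 0.3 -0.1 -0.6] M [-0.01  0.02  0.03]
scene 649 pct x,y,z [[-71.0, -212.0, 3.0], [-35.0, 152.0, 29.0], [50.0, 214.0, 75.0]]
side 951 pct x,y,z [[-73.0, -214.0, 3.0], [-42.0, 126.0, 32.0], [55.0, 213.0, 106.0]]
scene [(-56, 32, np.float64(126.0), np.float64(198.0)), (-48, 29, np.float64(126.0), np.float64(196.0)), (-40, 27, np.float64(129.0), np.float64(187.0)), (-32, 21, np.float64(125.0), np.float64(183.0)), (-24, 21, np.float64(127.0), np.float64(174.0)), (-16, 27, np.float64(127.0), np.float64(199.0)), (-8, 17, np.float64(128.0), np.float64(196.0)), (0, 14, np.float64(123.0), np.float64(198.0)), (8, 24, np.float64(126.0), np.float64(197.0)), (16, 17, np.float64(127.0), np.float64(195.0)), (24, 18, np.float64(159.0), np.float64(197.0)), (32, 13, np.float64(161.0), np.float64(196.0))]
[[-283.   46.    5.]
 [ -93.  112.   86.]] bar z [(-220, np.float64(10.5)), (-200, np.float64(25.3)), (-180, np.float64(8.9)), (-160, np.float64(8.3)), (-140, np.float64(9.5)), (-120, np.float64(9.8)), (-100, np.float64(8.7))]
side [(-56, 31, np.float64(122.0), np.float64(197.0)), (-48, 30, np.float64(120.0), np.float64(193.0)), (-40, 32, np.float64(124.0), np.float64(193.0)), (-32, 28, np.float64(122.0), np.float64(191.0)), (-24, 33, np.float64(74.0), np.float64(193.0)), (-16, 36, np.float64(70.0), np.float64(192.0)), (-8, 25, np.float64(123.0), np.float64(190.0)), (0, 18, np.float64(122.0), np.float64(196.0)), (24, 25, np.float64(123.0), np.float64(192.0)), (32, 27, np.float64(125.0), np.float64(194.0))]
[[-281.   47.    5.]
 [ -93.  106.   87.]] bar z [(-220, np.float64(10.2)), (-200, np.float64(23.2)), (-180, np.float64(9.9)), (-160, np.float64(10.0)), (-140, np.float64(8.8)), (-120, np.float64(9.9)), (-100, np.float64(8.0))]
```

View pics/full11.png

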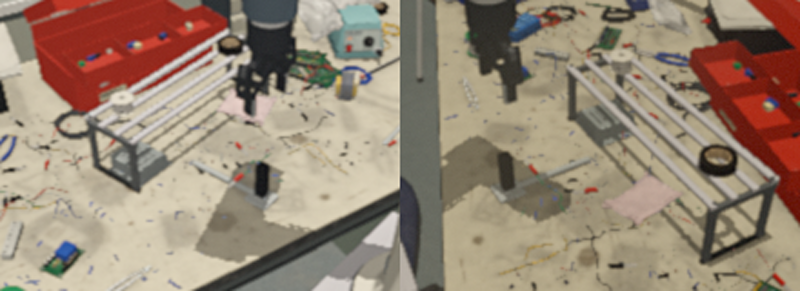

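The bar stands on its foot in front of the shelf (handle (262,180), tip (195,162)). The cover is flush in the +y end (140,160), and the bystanders are where they were. Handing in.

```bash
python3 -c "
from workcell import job_done
print(job_done())"
```

```text
the job is handed in; nothing more can be done
None
```

I rolled the cover over open side down, pressed it flush against the +y end frame with about 10.5 N for over a second, stood the bar on its foot wholly in front of the shelf, and handed in the job at about 26 s; the verdict was not shown.

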